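# Put away the glaze jars and close the chest on its folding stay

## Task

Stand the two small white-capped glaze jars in the two square pockets of the open plywood chest, one jar to a pocket. Then press the knee of the locked folding stay at the chest's left end to break it, and lower the lid by hand until it is fully shut, without letting it drop or slam. Leave the other things on the table where they are.

Things in the scene. Friction and masses are not known exactly. Their poses are not given: they have to be found in the camera images.
- chest: Plywood glaze chest fixed to the table, open at the start. Outside 190 mm deep (its x axis, pointing away from its front to the hinge side), 300 mm wide (its y axis, to the left seen from the robot) and 100 mm high, walls and floor 9 mm. Origin: centre of the underside. Behind the pockets lie modelling tools, in the left bay lies a small sponge; both belong to the chest.
- pocket_right (a point): Centre of the floor of the right pocket (chest frame -41, -96, 9 mm). The pocket is a 90 x 90 mm square cell; chest walls on its front and right side reach 100 mm above the table, the dividers on its other sides 70 mm.
- pocket_left (a point): Centre of the floor of the left pocket (chest frame -41, 0, 9 mm), the same 90 x 90 mm cell with dividers 70 mm high on its left, right and back. The stay's plane is 121 mm to the left of this point.
- jar_a_center (a point): Centre (half-way up) of a straight upright jar, 90 mm high in all: body 60 mm across and 64 mm high, on it a white cap 52 mm across and 26 mm high. About 0.22 kg.
- jar_b_center (a point): Centre (half-way up) of the second jar, the same as the first; either jar may go in either pocket.
- lid_hinge (a point): Middle of the lid's hinge axis, on the chest's rear rim (chest frame 95, 0, 100 mm). The axis runs along the chest's y axis. Does not move.
- lid (a joint): Lid angle: 0 = open, held by the locked stay, 80 degrees from shut (leaning 10 degrees towards the robot); grows as the lid comes down; 1.396 = fully shut. A plywood tray 190 x 300 mm, 30 mm deep, about 0.7 kg; its 21 mm deep rims point at the robot while open. Once the stay is broken, stiff rivets hold the lid down to about 0.5 rad; beyond that it falls unless supported.
- lid_handle (a point): Middle of the handle's grip: a round steel bar 12 mm thick, 110 mm long along the chest's y axis, between two end posts, its axis 38 mm off the lid's front rim; 228 mm from the hinge axis along the lid and 10.5 mm on its outer side (so level with the hinge + 10.5 mm, in front of the chest, when shut). It stands at the top of the open lid.
- stay_knee (a point): Knee of the folding stay: a round black thumb boss 26 mm across, 24 mm long (along the chest's y axis); the point is its centre. Locked, it rests on a stop 7 mm past the straight line from stay_foot to stay_head, on its upper front side, and the lid cannot come down. Pressed square to the strips (45 degrees down and away from the robot) it gives at 4 to 12 N and swings down round stay_foot.
- stay_foot (a point): Lower pivot of the stay, on a cleat inside the chest's left wall (chest frame -45, 121, 70 mm), fixed. The stay is two flat steel strips, each 94 mm between pivots, 15 mm wide, 3 mm thick, in the upright plane 121 mm left of the chest's centre, 20 mm inside its left wall. Locked, it rises at about 45 degrees away from the robot.
- stay_head (a point): Upper pivot of the stay, on the lid (100 mm from the hinge axis). The lid stays locked until the knee has passed the straight line (7 mm of travel); then the knee folds on towards the hinge and draws the lid down with it: 0.17 rad when the knee has gone about 35 mm, 0.35 rad at about 50 mm. Up to there the stay holds where it is left.
- glaze_tub: Bystander: large pink glaze tub, 90 mm across, 114 mm high; origin at the centre of its underside.
- pinch_pot: Bystander: bisque pinch pot, 84 mm across, 50 mm high; origin at the centre of its underside.
- clay_flower: Bystander: bisque clay flower, 84 mm across, 26 mm high; origin at the centre of its underside.
- glaze_brush: Bystander: glaze brush, 200 mm long, lying along its x axis; origin underneath it.
- marker_pen: Bystander: marker pen, 130 mm long, 17 mm thick, lying along its x axis; origin underneath it.
- sponge: Bystander: sponge block, 110 x 70 x 35 mm; origin at the centre of its underside.
Things that resemble listed ones, but are neither listed nor needed, are in the scene too. What is shaped like the part that bears jar_a_center but black or green is not meant.

How it is judged:
By the outcome, as a careful person would: the job done as asked, in the order asked, and still so for the second after the job is handed in, with the robot touching nothing.
It also fails if it takes over 72 s, if anything falls off the work surface, if the arm or the gripper's body presses on something with over 40 N, if the wrist force passes 120 N, or if a joint passes its speed limit or range.

## Robot

A 7-joint arm with a two-finger parallel gripper is mounted at the origin on the work surface. World frame = base frame: x ahead of the robot, y to its left, z up, the work surface at z = 0. Lengths are in m, angles in rad, forces in N, time in s.
With the tool pointing down it reaches from about 0.425 to 0.875 m from the base axis. Payload 9.9 kg.
Tool frame: the origin (TCP) lies midway between the tips of the shut fingers; the grasp point (between the pads) lies 19 mm behind it; z points along the fingers, y is the line along which they close (so a half turn about z gives the same grasp; the last joint's range is limited). The gripper opens to 85 mm and grips with 20 to 120 N. Pads are 22 mm wide; open, the fingers measure 114 mm over their backs; the gripper's body (76 mm by 85 mm) begins 54 mm behind the grasp point. The pads swing forward as they close: fully open they stand 13 mm farther back than shut.
Start: joints at [1.12, 0.576, 0.025, 1.437, -0.015, 1.129, -0.057], TCP at [0.242, -0.63, 0.231] pointing down, gripper open.
Joint ranges: [-2.76, 2.76], [-0.34, 2.15], [-1.52, 1.57], [0.19, 2.46], [-1.09, 4.23], [0.17, 1.99], [-2.82, 2.82]. Speed limits (rad/s): [2.22, 2.22, 3.01, 3.01, 3.14, 3.14, 3.14].

## Interface

Orientations are given as a 3x3 rotation matrix whose columns are the frame's x, y, z axes.
In Python, from bench import bot, eyes, finish_job gives the robot as it stands. The module is installed in compiled form; this text tells all that it offers.
- The arm moves only by the tool servo_tool, never from a script. Its argument "plan" is one flat list of numbers, 7 for each row, row after row: the finger opening in mm, from 0 to 85.4, then the shift along the tool's x, y, z normalised to -1 to 1, where 1 is 0.03 m, then the turn, a rotation vector about the tool's x, y, z normalised to -1 to 1, where 1 is 4 degrees. A call has 1 to 8 rows; each row shifts and turns the commanded pose from where the row before left it, along the tool's axes as they then stand; what a row does not reach is not made up. A row lasts 1/10 s, in which the tool goes at most 50 mm and 8.59 degrees, less where a joint would pass 70% of its speed; a pose out of reach is approached as far as the arm can. A call with a number of a shift or a turn outside -1 to 1 is refused whole. A call with a gripper value outside its range is refused whole. The fingers move at their own pace and stop on an object; "grip_force" is the grip in N (left out, the last holds). Time passes only in rows, so rows that do not move let the fingers close. It gives the time, the measured TCP pose, the force, the opening and the grip force at its end, in the units of the state.
- bot.get_state(): the state, without advancing time (a new reading comes with each control period).
- eyes.capture(name): name is "scene" or "top" or "wrist"; returns the picture (480x640x3 uint8, red, green, blue); there is no depth.
- eyes.camera_params(name): a dict with "K" (3x3 intrinsics, pixels), "distortion" ([k1, k2, p1, p2, k3] as OpenCV has them; the pictures are not rectified), "eye" and "orientation" of the camera in the world; the wrist camera has in their place "hand_eye" (4x4, takes a point from camera to tool coordinates, whose origin is the TCP and whose axes are the flange's). Camera axes: x right, y up, looking along -z (the intrinsics and any distortion apply to the point x, -y, -z); pixel columns grow to the right and rows downward; lengths in m; the calibration is good to about 2 mm. A picture is of the moment at which its call begins: read the wrist's pose just before it. camera_params takes no time and is no camera call.
- finish_job(): hands the job in; it is judged then, once.
The state is a dict: "clock": time; "qpos": joint angles; "joint_vel": joint speeds; "joint_torque": joint torques, N m; "position": TCP position; "eef_rot": TCP orientation; "ft_force": force on the tool from outside, world axes, zero at the start; "wrist_torque": the same for the moment, N m; "finger_gap": opening from 0.0 (shut) to 1.0 (fully open); "grasp_force": force on a finger pad.
Only numpy, scipy, OpenCV 4.12 (cv2) and the standard library are available. Lean on these libraries where they do the work, as an engineer would, in place of code of your own. Each camera call takes 0.05 s, during which the arm holds its last target. There are 200 camera calls.

## Working session

There is one attempt and no reset: what is moved stays moved. The work goes in short steps, Python scripts to look and compute and a tool call to move; the robot and the scene stay as the last step left them, time stands still between calls to the robot, and variables do not carry over. Pictures are saved under pics/ and viewed, at most 10 in all, crops included, and the job is handed in when it is done.

Besides the shell and the picture viewer there is one more tool, called after "Call:" as name(argument=value, ...), one argument or row to a line, values as JSON. servo_tool: Moves the arm, as the interface text tells. Scaled input: -1 to 1 covers 0.03 m each way for a shift and 4 degrees each way for a turn. Its arguments: {"type":"object","properties":{"plan":{"type":"array"},"grip_force":{"type":"number"}},"required":["plan"]}

```bash
mkdir -p pics; cat > h.py <<'E'
import numpy as np, cv2
from bench import bot, eyes
def snap(n,f):
    im=eyes.capture(n); cv2.imwrite('pics/'+f,im[:,:,::-1]); return im
def cam(n):
    p=eyes.camera_params(n)
    if 'hand_eye' in p:
        s=bot.get_state(); T=np.eye(4); T[:3,:3]=s['eef_rot']; T[:3,3]=s['position']; T=T@np.array(p['hand_eye']); R,e=T[:3,:3],T[:3,3]
    else: R,e=np.array(p['orientation']),np.array(p['eye'])
    return np.array(p['K']),np.array(p['distortion']),R,e
def ray(n,u,v,c=None):
    K,D,R,e=c or cam(n)
    x,y=cv2.undistortPoints(np.array([[[u,v]]],float),K,D)[0,0]
    d=R@np.array([x,-y,-1]); return e,d/np.linalg.norm(d)
def plane(n,u,v,z,c=None):
    e,d=ray(n,u,v,c); return e+d*(z-e[2])/d[2]
def tri(*rs):
    A=0;b=0
    for e,d in rs:
        P=np.eye(3)-np.outer(d,d); A=A+P; b=b+P@e
    return np.linalg.solve(A,b)
def proj(n,X,c=None):
    K,D,R,e=c or cam(n); q=R.T@(np.array(X)-e); q=np.array([q[0],-q[1],-q[2]])
    return cv2.projectPoints(q.reshape(1,1,3),np.zeros(3),np.zeros(3),K,D)[0].ravel()
E
python3 - <<'E'
from h import *
snap('scene','s0.png');snap('top','t0.png')
s=bot.get_state();print(s)
for n in('scene','top','wrist'):print(eyes.camera_params(n))
E
```

```text
{'clock': 0.1, 'qpos': array([ 1.12021089,  0.5764672 ,  0.02482845,  1.43782116, -0.01499411,
        1.12900496, -0.05650392]), 'joint_vel': array([ 3.15226457e-04, -2.20098283e-03, -7.41545121e-04, -2.46293764e-03,
       -8.21043096e-05, -2.37671737e-04,  1.80349116e-05]), 'joint_torque': array([ 5.03727759e-03, -7.67301750e+01,  2.25734286e+00, -2.86606979e+01,
        1.58324477e-02,  8.60850530e-03,  3.47429682e-05]), 'position': array([ 0.24193522, -0.62971619,  0.23051659]), 'eef_rot': array([[ 9.33468082e-01,  3.58659958e-01, -6.11516042e-04],
       [ 3.58660472e-01, -9.33467054e-01,  1.38761332e-03],
       [-7.31487434e-05, -1.51461937e-03, -9.99998850e-01]]), 'ft_force': array([-0.24589571, -0.48025953, -0.37050145]), 'wrist_torque': array([-0.04444481, -0.01184099, -0.08547377]), 'grasp_force': 0.0, 'finger_gap': 1.0010982051649973}
{'K': array([[572.22076667,   0.        , 327.94897092],
       [  0.        , 572.22076667, 242.94230787],
       [  0.        ,   0.        ,   1.        ]]), 'distortion': array([-0.14833511,  0.        ,  0.        ,  0.        ,  0.   
[... 589 characters left out ...]
       [-0.99934308, -0.02564649,  0.02560589],
       [ 0.02080302,  0.17260116,  0.98477209]])}
{'K': array([[365.70100547,   0.        , 321.18173983],
       [  0.        , 365.70100547, 243.63512962],
       [  0.        ,   0.        ,   1.        ]]), 'distortion': array([-0.05935355,  0.        ,  0.        ,  0.        ,  0.        ]), 'hand_eye': array([[-2.65285312e-04,  9.44846355e-01,  3.27513808e-01,
         8.48110106e-02],
       [ 9.99999946e-01,  3.14017707e-04, -9.59140879e-05,
        -2.61454479e-04],
       [-1.93469211e-04,  3.27513765e-01, -9.44846388e-01,
        -1.41667670e-01],
       [ 0.00000000e+00,  0.00000000e+00,  0.00000000e+00,
         1.00000000e+00]])}
```

View pics/t0.png

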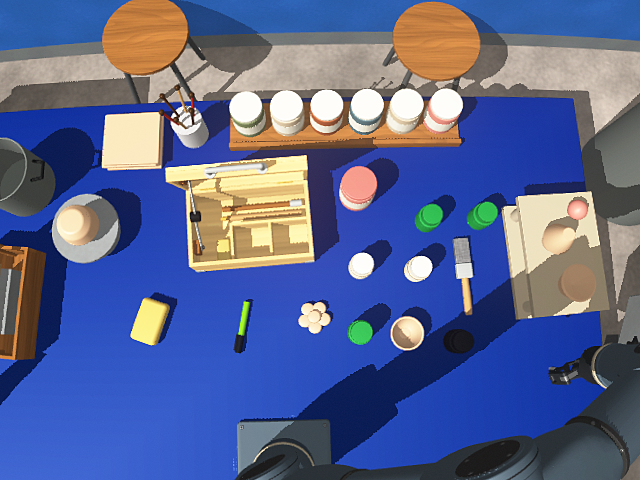

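View pics/s0.png

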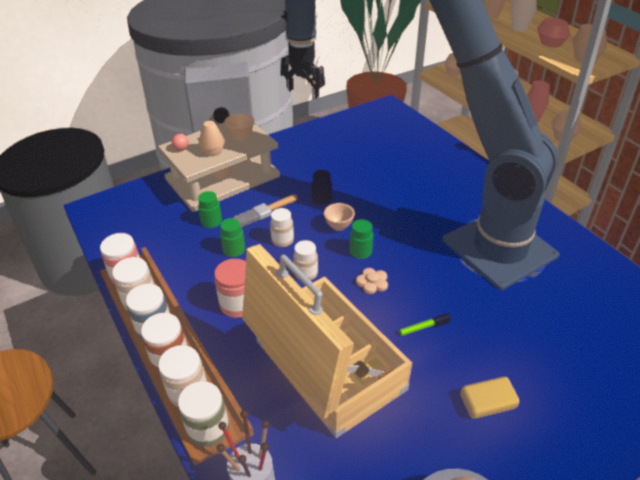

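Top view: small white caps at (361,265) and (419,268). The six on the rack (247–445, 110) are larger jars; (430,216), (483,214) and (360,332) are green, (458,340) is black. So the two white ones fit. Chest front rim runs about (191,270)–(314,262), knee about (195,216).

```bash
python3 - <<'E'
from h import *
t=cv2.imread('pics/t0.png');s=cv2.imread('pics/s0.png')
def white(im,x0,x1,y0,y1,n):
    hsv=cv2.cvtColor(im,cv2.COLOR_BGR2HSV); m=((hsv[...,1]<60)&(hsv[...,2]>150)).astype(np.uint8)
    k=np.zeros_like(m);k[y0:y1,x0:x1]=m[y0:y1,x0:x1]
    c,_=cv2.findContours(k,cv2.RETR_EXTERNAL,cv2.CHAIN_APPROX_NONE)
    for q in c:
        if cv2.contourArea(q)>60: print(n,cv2.minEnclosingCircle(q),cv2.boundingRect(q),cv2.contourArea(q))
white(t,340,440,245,285,'top');white(s,265,325,205,285,'scene')
for u,v in((361,265),(419,268)): print(plane('top',u,v,.085))
a=cv2.resize(t[145:285,160:440],None,fx=2.85,fy=2.85,interpolation=cv2.INTER_CUBIC)
cv2.imwrite('pics/tc.png',a)
b=cv2.resize(s[190:440,210:420],None,fx=2.4,fy=2.4,interpolation=cv2.INTER_CUBIC)
cv2.imwrite('pics/sc.png',b)
E
```

```text
top ((417.5, 268.0), 14.840922355651855) (404, 256, 29, 26) 503.0
top ((360.73077392578125, 265.26922607421875), 13.833955764770508) (348, 252, 26, 27) 488.5
scene ((303.8043518066406, 262.7608642578125), 23.144437789916992) (282, 240, 36, 45) 708.0
scene ((277.0, 224.5), 22.896604537963867) (265, 205, 29, 41) 568.0
[ 0.488549   -0.20255586  0.085     ]
[ 0.47713476 -0.34418775  0.085     ]
```

View pics/tc.png

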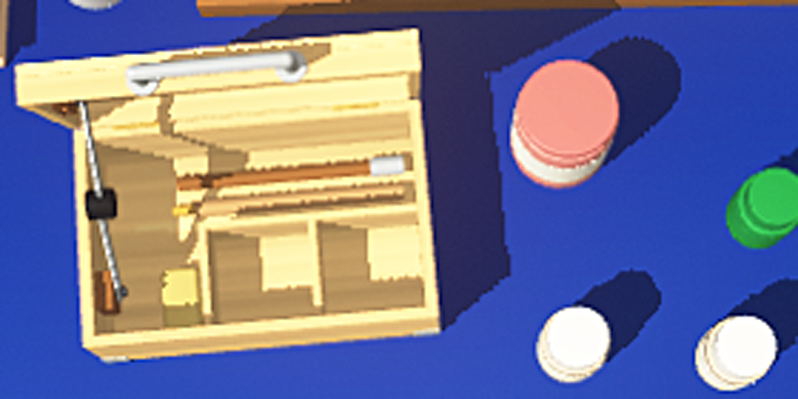

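View pics/sc.png

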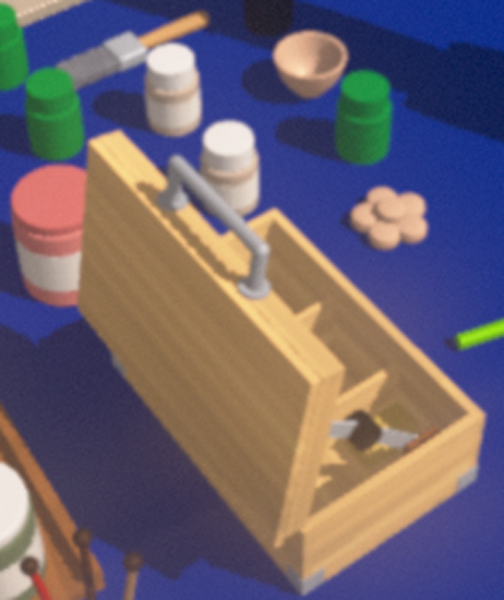

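The crops confirm it: white cream jars, caps at top-crop (578,337) and (743,347). Chest front rim corners are at about (84,348) and (438,330), knee boss at (101,205), handle bar centre at (218,66).

```bash
python3 - <<'E'
from h import *
T=lambda x,y:ray('top',160+x/2.85,145+y/2.85)
S=lambda x,y:ray('scene',210+x/2.4,190+y/2.4)
def pz(r,z): return r[0]+r[1]*(z-r[0][2])/r[1][2]
def show(n,t,s,z):
    print(n,tri(t,s).round(4),'top',pz(t,z).round(4),'sc',pz(s,z).round(4))
show('FL',T(84,348),S(484,413),.1)
show('FR',T(439,330),S(275,210),.1)
print('BL bottom',pz(S(305,592),0).round(4),'FLb',pz(S(470,492),0),pz(T(106,360),0))
show('jarA',T(578,337),S(228,137),.09)
show('jarB',T(743,347),S(170,58),.09)
show('knee',T(101,205),S(364,430),.14)
show('handle',T(218,66),S(220,203),.31)
# chest from front corners (top+scene mean at z=.1)
for nm in range(3):
    f=[ [pz(T(84,348),.1),pz(S(484,413),.1)],[pz(T(439,330),.1),pz(S(275,210),.1)]]
    L,Rr=[ (np.mean(q,0) if nm==2 else q[nm]) for q in f]
    y=(L-Rr)[:2]; w=np.linalg.norm(y); y/=w; x=np.array([y[1],-y[0]])
    o=(L+Rr)[:2]/2+x*.095
    g=lambda a,b:o+x*a/1000+y*b/1000
    print(w,'yaw',np.degrees(np.arctan2(x[1],x[0])),'o',o.round(4),'pR',g(-41,-96).round(4),'pL',g(-41,0).round(4),'foot',g(-45,121).round(4),'hinge',g(95,0).round(4))
    t=np.radians(80);a=g(95-228*np.cos(t)-10.5*np.sin(t)*-1,0);print('handle pred',a.round(4),.1+.228*np.sin(t)+.0105*np.cos(t))
E
```

```text
FL [0.4922 0.2113 0.0971] top [0.4921 0.2104 0.1   ] sc [0.4934 0.2131 0.1   ]
FR [ 0.5043 -0.0909  0.0851] top [ 0.4998 -0.0889  0.1   ] sc [ 0.5141 -0.081   0.1   ]
BL bottom [0.6795 0.2254 0.    ] FLb [0.5034196  0.22314485 0.        ] [0.49412472 0.21274089 0.        ]
jarA [ 0.4921 -0.2067  0.0858] top [ 0.492  -0.2066  0.09  ] sc [ 0.494  -0.2024  0.09  ]
jarB [ 0.4801 -0.3485  0.0863] top [ 0.4794 -0.3475  0.09  ] sc [ 0.4823 -0.3448  0.09  ]
knee [0.6051 0.1907 0.1364] top [0.6058 0.1886 0.14  ] sc [0.6052 0.1941 0.14  ]
handle [0.6608 0.0686 0.3216] top [0.6676 0.068  0.31  ] sc [0.6529 0.0615 0.31  ]
0.299382225415501 yaw 1.4737556404791885 o [0.5909 0.0632] pR [ 0.5524 -0.0339] pL [0.55   0.0621] foot [0.5428 0.183 ] hinge [0.6859 0.0656]
handle pred [0.6567 0.0649] 0.32635947355228623
0.2948935769712041 yaw 4.022319937149333 o [0.5985 0.0727] pR [ 0.5643 -0.0259] pL [0.5576 0.0698] foot [0.5451 0.1903] hinge [0.6933 0.0794]
handle pred [0.6641 0.0773] 0.32635947355228623
0.2970644208279625 yaw 2.738411369958296 o [0.5947 0.0679] pR [ 0.5584 -0.0299] pL [0.5538 0.066 ] foot [0.544  0.1866] hinge [0.6896 0.0725]
handle pred [0.6604 0.0711] 0.32635947355228623
```

Call:
servo_tool(
  plan=[85, 0, 0, 0, 0, 0, -1, 85, 0, 0, 0, 0, 0, -1, 85, 0, 0, 0, 0, 0, -1, 85, 0, 0, 0, 0, 0, -1, 85, 0, 0, 0, 0, 0, -1, 85, 0, 0, 0, 0, 0, -1, 85, 0, 0, 0, 0, 0, -1, 85, 0, 0, 0, 0, 0, -1],
  grip_force=40,
)

```text
clock: 0.9
position: [0.2419, -0.6299, 0.2308]
eef_rot: [[0.599, 0.801, -0.0], [0.801, -0.599, 0.001], [0.0, -0.001, -1.0]]
ft_force: [0.0, -0.1, -0.5]
finger_gap: 0.993
grasp_force: 0.0
```

Call:
servo_tool(
  plan=[85, 0, 0, 0, 0, 0, -1, 85, 0, 0, 0, 0, 0, -1, 85, 0, 0, 0, 0, 0, -1, 85, 0, 0, 0, 0, 0, -1, 85, 0, 0, 0, 0, 0, -1, 85, 0, 0, 0, 0, 0, -1, 85, 0, 0, 0, 0, 0, -1, 85, 0, 0, 0, 0, 0, -1],
)

```text
clock: 1.7
position: [0.2419, -0.6299, 0.2308]
eef_rot: [[0.084, 0.996, -0.0], [0.996, -0.084, 0.001], [0.001, -0.001, -1.0]]
ft_force: [-0.5, -0.6, -0.7]
finger_gap: 0.989
grasp_force: 0.0
```

Call:
servo_tool(
  plan=[85, 0, 0, 0, 0, 0, -1, 85, 0.5, 0.4, 0, 0, 0, -0.5, 85, 1, 0.8, 0, 0, 0, 0, 85, 1, 0.8, 0, 0, 0, 0, 85, 1, 0.8, 0, 0, 0, 0, 85, 1, 0.8, 0, 0, 0, 0, 85, 1, 0.8, 0, 0, 0, 0, 85, 1, 0.8, 0, 0, 0, 0],
)

```text
clock: 2.5
position: [0.3962, -0.4302, 0.2312]
eef_rot: [[-0.018, 1.0, -0.0], [1.0, 0.018, 0.001], [0.001, -0.0, -1.0]]
ft_force: [0.8, -0.7, -0.3]
finger_gap: 0.995
grasp_force: 0.0
```

Call:
servo_tool(
  plan=[85, 1, 0.8, 0, 0, 0, 0, 85, 1, 0.8, 0, 0, 0, 0, 85, 0.5, 0.6, 0, 0, 0, 0, 85, 0, 0, 0, 0, 0, 0],
)

```text
clock: 2.9
position: [0.4631, -0.3517, 0.2314]
eef_rot: [[-0.024, 1.0, 0.002], [1.0, 0.024, 0.002], [0.002, 0.002, -1.0]]
ft_force: [-0.6, 0.6, -0.2]
finger_gap: 0.994
grasp_force: 0.0
```

```bash
python3 - <<'E'
from h import *
c=cam('wrist');print(bot.get_state()['position'])
im=snap('wrist','w0.png')
hsv=cv2.cvtColor(im,cv2.COLOR_RGB2HSV); m=((hsv[...,1]<50)&(hsv[...,2]>170)).astype(np.uint8)
cs,_=cv2.findContours(m,cv2.RETR_EXTERNAL,cv2.CHAIN_APPROX_NONE)
for q in cs:
    if cv2.contourArea(q)>400:
        (u,v),r=cv2.minEnclosingCircle(q); print(u,v,r,cv2.boundingRect(q),cv2.contourArea(q),plane('wrist',u,v,.09,c).round(4))
for P in((.48,-.348,.09),(.492,-.2066,.09)):print(proj('wrist',P,c))
E
```

```text
[ 0.4630964  -0.35169144  0.23138185]
412.828369140625 411.5149230957031 25.56818389892578 (390, 399, 49, 36) 793.0 [ 0.5591 -0.539   0.09  ]
260.3832092285156 422.15692138671875 42.599021911621094 (221, 397, 81, 57) 1872.5 [ 0.4073 -0.5557  0.09  ]
185.5 344.5 34.90711975097656 (164, 317, 44, 56) 678.0 [ 0.3417 -0.4655  0.09  ]
453.0 348.5 36.67774963378906 (435, 316, 45, 66) 760.5 [ 0.588  -0.4642  0.09  ]
378.2412414550781 313.0092468261719 31.093631744384766 (350, 298, 57, 31) 1522.0 [ 0.5156 -0.4281  0.09  ]
330.5 312.5 24.135135650634766 (312, 293, 37, 39) 1243.0 [ 0.4735 -0.4285  0.09  ]
341.28521728515625 212.45069885253906 41.10160827636719 (309, 172, 68, 82) 4290.0 [ 0.4792 -0.3381  0.09  ]
162.0 165.0 48.60050964355469 (124, 118, 84, 91) 1402.5 [ 0.3394 -0.3033  0.09  ]
560.5975952148438 41.499725341796875 47.1604118347168 (528, 0, 56, 88) 2334.0 [ 0.6319 -0.2072  0.09  ]
365.4076843261719 33.592308044433594 46.179290771484375 (325, 0, 82, 75) 4882.0 [ 0.4909 -0.2093  0.09  ]
[341.78466687 224.4800245 ]
[367.24523039  29.41518598]
```

View pics/w0.png

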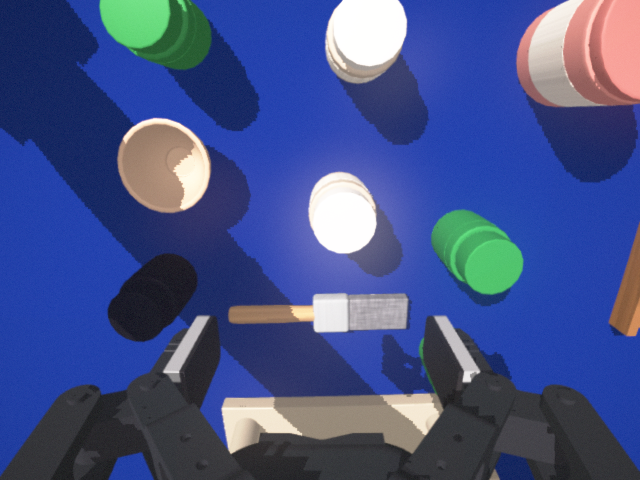

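The wrist picture shows jar B's cap at (343,219) and jar A's at (367,29), both matching the first estimate within 3 mm, and the path down is clear.

Call:
servo_tool(
  plan=[85, 0.2, 0.6, 0, 0, 0, 0, 85, 0, 0, 1, 0, 0, 0, 85, 0, 0, 1, 0, 0, 0, 85, 0, 0, 1, 0, 0, 0, 85, 0, 0, 1, 0, 0, 0, 85, 0, 0, 1, 0, 0, 0, 85, 0, 0, 0.6, 0, 0, 0, 85, 0, 0, 0, 0, 0, 0],
)

```text
clock: 3.75
position: [0.476, -0.3498, 0.0607]
eef_rot: [[-0.017, 1.0, -0.004], [1.0, 0.017, 0.003], [0.003, -0.004, -1.0]]
ft_force: [0.2, 0.5, 1.4]
finger_gap: 0.995
grasp_force: 0.0
```

Call:
servo_tool(
  plan=[85, 0.15, 0.15, 0.1, 0, 0, 0, 85, 0, 0, 0, 0, 0, 0, 40, 0, 0, 0, 0, 0, 0, 40, 0, 0, 0, 0, 0, 0, 40, 0, 0, 0, 0, 0, 0, 40, 0, 0, 0, 0, 0, 0, 40, 0, 0, 0, 0, 0, 0, 40, 0, 0, 0, 0, 0, 0],
)

```text
clock: 4.55
position: [0.4823, -0.3461, 0.0613]
eef_rot: [[-0.017, 1.0, 0.001], [1.0, 0.017, -0.001], [-0.001, 0.001, -1.0]]
ft_force: [-1.8, 1.1, 6.4]
finger_gap: 0.595
grasp_force: 41.0
```

Call:
servo_tool(
  plan=[40, 0, 0, -0.5, 0, 0, 0, 40, 0, 0, -1, 0, 0, 0, 40, 0, 0, -1, 0, 0, 0, 40, 0, 0, -1, 0, 0, 0, 40, 0.5, 0.1, -1, 0, 0, 0, 40, 1, 0.3, -1, 0, 0, 0, 40, 1, 0.3, -0.5, 0, 0, 0, 40, 1, 0.3, 0, 0, 0, 0],
)

```text
clock: 5.35
position: [0.5114, -0.2396, 0.2432]
eef_rot: [[-0.017, 1.0, 0.004], [1.0, 0.017, -0.002], [-0.002, 0.004, -1.0]]
ft_force: [1.0, -0.2, -1.3]
finger_gap: 0.593
grasp_force: 42.3
```

Call:
servo_tool(
  plan=[40, 1, 0.3, 0, 0, 0, 0, 40, 1, 0.3, 0, 0, 0, 0, 40, 1, 0.3, 0, 0, 0, 0, 40, 1, 0.3, 0, 0, 0, 0, 40, 0.7, 0.3, 0, 0, 0, 0, 40, 0, 0, 0, 0, 0, 0, 40, 0, 0, 0, 0, 0, 0],
)

```text
clock: 6.05
position: [0.5525, -0.0984, 0.2404]
eef_rot: [[-0.019, 1.0, -0.0], [1.0, 0.019, -0.0], [-0.0, -0.0, -1.0]]
ft_force: [0.3, -1.0, -2.5]
finger_gap: 0.593
grasp_force: 42.2
```

```bash
python3 - <<'E'
from h import *
c=cam('wrist');s=bot.get_state();print(s['position'],s['finger_gap'],s['qpos'])
im=snap('wrist','w1.png'); import pickle;pickle.dump(c,open('c1.pkl','wb'))
E
```

```text
[ 0.55248999 -0.0984255   0.24035577] 0.593355681140902 [ 0.36514399  0.41583121 -0.39782787  1.72059833  0.18275962  1.04201873
 -0.07629116]
```

View pics/w1.png

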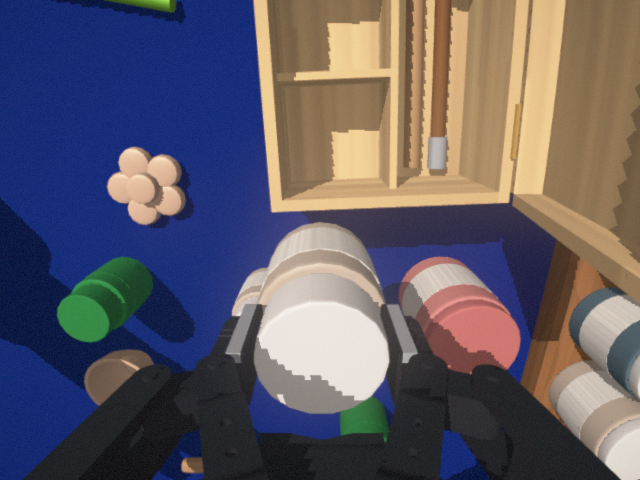

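Wrist view shows the jar held upright, with the chest's front-right top corner at (272,211), rear-right at (512,203) and the front edge leaving the picture at (255,0).

```bash
python3 - <<'E'
from h import *
import pickle;c=pickle.load(open('c1.pkl','rb'))
P=lambda u,v,z=.1:plane('wrist',u,v,z,c)[:2].round(4)
fr,rr,ft=P(272,211),P(512,203),P(255,2)
print(fr,rr,ft,'depth',np.linalg.norm(rr-fr),'yaw',np.degrees(np.arctan2(-(ft-fr)[0],(ft-fr)[1])),np.degrees(np.arctan2((rr-fr)[1],(rr-fr)[0])))
print('divider mid/back junction',P(394,73,.07),'expect chest (4+4?, -48)')
y=(ft-fr)/np.linalg.norm(ft-fr);x=np.array([y[1],-y[0]]);o=fr+x*.095+y*.15
for n,a,b in(('o',0,0),('pR',-36,-96),('pL',-36,0),('foot',-45,121),('knee',16,121),('hinge',95,0)):print(n,(o+x*a/1000+y*b/1000).round(4))
E
```

```text
[ 0.5134 -0.0847] [ 0.7048 -0.0743] [0.5047 0.0617] depth 0.19168234138803714 yaw 3.400872538879515 3.1101918065584604
divider mid/back junction [0.6078 0.0215] expect chest (4+4?, -48)
o [0.5993 0.0707]
pR [ 0.5691 -0.0273]
pL [0.5634 0.0685]
foot [0.5472 0.1888]
knee [0.6081 0.1924]
hinge [0.6942 0.0763]
```

Call:
servo_tool(
  plan=[40, 0.5, 0.3, 0, 0, 0, -0.5, 40, 0.9, 0.3, 0, 0, 0, 0, 40, 0.9, 0.1, 0, 0, 0, 0, 40, 0.1, 0, 0, 0, 0, 0, 40, 0, 0, 0, 0, 0, 0],
)

```text
clock: 6.6
position: [0.5704, -0.0254, 0.2403]
eef_rot: [[-0.054, 0.999, -0.0], [0.999, 0.054, -0.0], [-0.0, -0.0, -1.0]]
ft_force: [0.6, -0.3, -1.3]
finger_gap: 0.595
grasp_force: 42.2
```

Call:
servo_tool(
  plan=[40, 0, -0.05, 1, 0, 0, 0, 40, 0, 0, 1, 0, 0, 0, 40, 0, 0, 1, 0, 0, 0, 40, 0, 0, 1, 0, 0, 0, 40, 0, 0, 0.8, 0, 0, 0, 40, 0, 0, 0.4, 0, 0, 0, 40, 0, 0, 0.2, 0, 0, 0, 40, 0, 0, 0, 0, 0, 0],
)

```text
clock: 7.4
position: [0.569, -0.0264, 0.0782]
eef_rot: [[-0.052, 0.999, -0.0], [0.999, 0.052, -0.0], [-0.0, -0.0, -1.0]]
ft_force: [-0.5, -0.1, -0.6]
finger_gap: 0.597
grasp_force: 42.3
```

Call:
servo_tool(
  plan=[40, 0, 0, 0.12, 0, 0, 0, 40, 0, 0, 0.1, 0, 0, 0, 40, 0, 0, 0, 0, 0, 0, 40, 0, 0, 0, 0, 0, 0],
)

```text
clock: 7.8
position: [0.5691, -0.0258, 0.0721]
eef_rot: [[-0.053, 0.999, 0.001], [0.999, 0.053, -0.0], [-0.0, 0.001, -1.0]]
ft_force: [-1.3, 0.3, -2.2]
finger_gap: 0.595
grasp_force: 42.3
```

Open slightly and lift.

Call:
servo_tool(
  plan=[60, 0, 0, 0.05, 0, 0, 0, 60, 0, 0, 0, 0, 0, 0, 60, 0, 0, 0, 0, 0, 0, 60, 0, 0, 0, 0, 0, 0, 60, 0, 0, 0, 0, 0, 0],
)

```text
clock: 8.3
position: [0.569, -0.0258, 0.0703]
eef_rot: [[-0.053, 0.999, 0.0], [0.999, 0.053, 0.0], [0.0, 0.0, -1.0]]
ft_force: [-0.4, 0.3, -0.2]
finger_gap: 0.704
grasp_force: 0.0
```

Call:
servo_tool(
  plan=[60, 0, 0, -0.5, 0, 0, 0, 60, 0, 0, -0.8, 0, 0, 0, 60, 0, 0, -1, 0, 0, 0, 60, 0, 0, -1, 0, 0, 0, 60, 0, 0, -1, 0, 0, 0, 85, 0, 0, -0.8, 0, 0, 0, 85, 0, 0, 0, 0, 0, 0],
)

```text
clock: 9.0
position: [0.5706, -0.0256, 0.2266]
eef_rot: [[-0.052, 0.999, 0.006], [0.999, 0.052, -0.0], [-0.0, 0.006, -1.0]]
ft_force: [0.1, 0.8, -0.3]
finger_gap: 0.99
grasp_force: 0.0
```

Call:
servo_tool(
  plan=[85, -0.7, -0.4, 0, 0, 0, 0, 85, -1, -0.5, 0, 0, 0, 0, 85, -1, -0.5, 0, 0, 0, 0, 85, -1, -0.5, 0, 0, 0, 0, 85, -1, -0.5, 0, 0, 0, 0, 85, -0.9, -0.4, 0, 0, 0, 0, 85, -0.3, -0.15, 0, 0, 0, 0, 85, 0, 0, 0, 0, 0, 0],
)

```text
clock: 9.8
position: [0.489, -0.2085, 0.2226]
eef_rot: [[-0.05, 0.999, -0.001], [0.999, 0.05, -0.0], [0.0, -0.001, -1.0]]
ft_force: [0.8, 0.5, -0.7]
finger_gap: 0.991
grasp_force: 0.0
```

Call:
servo_tool(
  plan=[85, 0, 0, 0, 0, 0, 0],
)

```text
clock: 9.9
position: [0.4903, -0.206, 0.223]
eef_rot: [[-0.054, 0.999, 0.0], [0.999, 0.054, 0.001], [0.001, 0.0, -1.0]]
ft_force: [0.7, 1.0, -0.2]
finger_gap: 0.997
grasp_force: 0.0
```

Down to z ≈ 0.061: 5.4 units.

Call:
servo_tool(
  plan=[85, 0, 0.05, 1, 0, 0, 0, 85, 0, 0, 1, 0, 0, 0, 85, 0, 0, 1, 0, 0, 0, 85, 0, 0, 1, 0, 0, 0, 85, 0, 0, 1, 0, 0, 0, 85, 0, 0, 0.4, 0, 0, 0, 85, 0, 0, 0, 0, 0, 0, 85, 0, 0, 0, 0, 0, 0],
)

```text
clock: 10.7
position: [0.4923, -0.2065, 0.062]
eef_rot: [[-0.054, 0.999, 0.001], [0.999, 0.054, 0.0], [0.0, 0.001, -1.0]]
ft_force: [0.4, -0.3, 1.0]
finger_gap: 0.993
grasp_force: 0.0
```

Call:
servo_tool(
  plan=[40, 0, 0, 0, 0, 0, 0, 40, 0, 0, 0, 0, 0, 0, 40, 0, 0, 0, 0, 0, 0, 40, 0, 0, 0, 0, 0, 0, 40, 0, 0, 0, 0, 0, 0, 40, 0, 0, 0, 0, 0, 0],
)

```text
clock: 11.3
position: [0.4923, -0.2075, 0.0625]
eef_rot: [[-0.052, 0.999, 0.002], [0.999, 0.052, -0.001], [-0.001, 0.002, -1.0]]
ft_force: [0.7, -0.5, 7.3]
finger_gap: 0.598
grasp_force: 40.1
```

Call:
servo_tool(
  plan=[40, 0, 0, -0.5, 0, 0, 0, 40, 0, 0, -1, 0, 0, 0, 40, 0, 0, -1, 0, 0, 0, 40, 0, 0, -1, 0, 0, 0, 40, 0.5, 0.2, -1, 0, 0, 0, 40, 1, 0.3, -1, 0, 0, 0, 40, 1, 0.3, -0.5, 0, 0, 0, 40, 1, 0.3, 0, 0, 0, 0],
)

```text
clock: 12.1
position: [0.5199, -0.0996, 0.2441]
eef_rot: [[-0.052, 0.999, 0.005], [0.999, 0.052, -0.001], [-0.001, 0.005, -1.0]]
ft_force: [0.6, -0.8, -3.0]
finger_gap: 0.597
grasp_force: 42.7
```

Call:
servo_tool(
  plan=[40, 1, 0.3, 0, 0, 0, 0, 40, 1, 0.3, 0, 0, 0, 0, 40, 1, 0.3, 0, 0, 0, 0, 40, 1, 0.3, 0, 0, 0, 0, 40, 1, 0.3, 0, 0, 0, 0, 40, 0.5, 0.2, 0, 0, 0, 0, 40, 0, 0, 0, 0, 0, 0, 40, 0, 0, 0, 0, 0, 0],
)

```text
clock: 12.9
position: [0.5608, 0.066, 0.2411]
eef_rot: [[-0.052, 0.999, -0.001], [0.999, 0.052, -0.001], [-0.001, -0.001, -1.0]]
ft_force: [0.0, -0.4, -2.7]
finger_gap: 0.594
grasp_force: 42.6
```

Call:
servo_tool(
  plan=[40, 0.08, 0.1, 1, 0, 0, 0, 40, 0, 0, 1, 0, 0, 0, 40, 0, 0, 1, 0, 0, 0, 40, 0, 0, 1, 0, 0, 0, 40, 0, 0, 0.8, 0, 0, 0, 40, 0, 0, 0.4, 0, 0, 0, 40, 0, 0, 0.2, 0, 0, 0, 40, 0, 0, 0.1, 0, 0, 0],
)

```text
clock: 13.7
position: [0.5643, 0.0688, 0.0764]
eef_rot: [[-0.052, 0.999, 0.0], [0.999, 0.052, -0.0], [-0.0, 0.0, -1.0]]
ft_force: [0.3, 0.0, -2.2]
finger_gap: 0.598
grasp_force: 42.6
```

Call:
servo_tool(
  plan=[40, 0, 0, 0.1, 0, 0, 0, 40, 0, 0, 0, 0, 0, 0, 40, 0, 0, 0, 0, 0, 0],
)

```text
clock: 14.0
position: [0.5643, 0.0695, 0.0739]
eef_rot: [[-0.053, 0.999, 0.001], [0.999, 0.053, 0.0], [0.0, 0.001, -1.0]]
ft_force: [-0.4, 0.0, -2.3]
finger_gap: 0.595
grasp_force: 42.6
```

Call:
servo_tool(
  plan=[40, 0, 0, 0.06, 0, 0, 0, 60, 0, 0, 0, 0, 0, 0, 60, 0, 0, 0, 0, 0, 0, 60, 0, 0, 0, 0, 0, 0, 60, 0, 0, 0, 0, 0, 0],
)

```text
clock: 14.5
position: [0.564, 0.0695, 0.0716]
eef_rot: [[-0.053, 0.999, 0.0], [0.999, 0.053, 0.0], [0.0, 0.0, -1.0]]
ft_force: [0.0, 0.6, -0.3]
finger_gap: 0.704
grasp_force: 0.0
```

Call:
servo_tool(
  plan=[60, 0, 0, -0.5, 0, 0, 0, 60, 0, 0, -0.8, 0, 0, 0, 60, 0, -0.1, -1, 0, 0, 0, 60, 0, -0.2, -1, 0, 0, 0, 40, 0, -0.3, -1, 0, 0, 0, 20, 0, -0.3, -1, 0, 0, 0, 0, 0, 0, 0, 0, 0, 0, 0, 0, 0, 0, 0, 0, 0],
)

```text
clock: 15.3
position: [0.5372, 0.068, 0.231]
eef_rot: [[-0.052, 0.999, 0.002], [0.999, 0.052, -0.0], [-0.0, 0.002, -1.0]]
ft_force: [-0.9, -1.2, -0.5]
finger_gap: 0.019
grasp_force: 0.0
```

```bash
python3 - <<'E'
from h import *
import pickle
c=cam('wrist');s=bot.get_state();print(s['position'],s['finger_gap'],s['qpos'])
im=snap('wrist','w2.png'); pickle.dump(c,open('c2.pkl','wb'));snap('top','t2.png');snap('scene','s2.png')
print('pred knee px',proj('wrist',(.6081,.1924,.141),c))
E
```

```text
[0.53719851 0.06795345 0.2310301 ] 0.019134171537204835 [ 0.10964755  0.40143008 -0.45999525  1.78261177  0.20786979  1.00377254
 -0.3782794 ]
pred knee px [453.62136472  54.94044106]
```

View pics/w2.png

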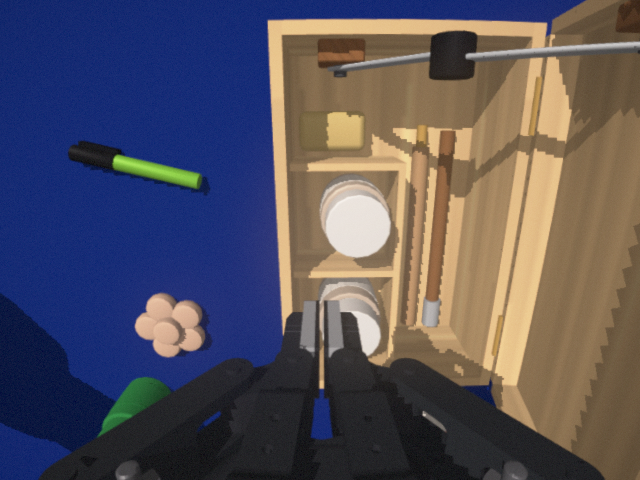

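Wrist view shows both jars standing in their pockets (caps at (358,225) and (355,330)). The knee boss is at (453,55), exactly where predicted. Now tilt 45° and go to the knee.

Call:
servo_tool(
  plan=[0, 0.5, 0.1, 0, -0.5, 0, 0, 0, 0.8, 0.1, 0, -1, 0, 0, 0, 0.9, 0.1, 0, -1, 0, 0, 0, 0.9, 0, 0, -1, 0, 0, 0, 0.7, 0, 0, -1, 0, 0, 0, 0.2, 0, 0, -1, 0, 0, 0, 0, 0, 0, -1, 0, 0, 0, 0, 0, 0, -1, 0, 0],
)

```text
clock: 16.25
position: [0.5389, 0.1889, 0.2298]
eef_rot: [[-0.054, 0.865, 0.499], [0.999, 0.046, 0.028], [0.001, 0.5, -0.866]]
ft_force: [1.3, -0.2, 1.3]
finger_gap: -0.002
grasp_force: 0.0
```

Call:
servo_tool(
  plan=[0, 0, 0, 0, -1, 0, 0, 0, 0, 0, 0, -1, 0, 0, 0, 0, 0, 0, -1, 0, 0, 0, 0, 0, 0, -0.8, 0, 0, 0, 0, 0, 0, 0, 0, 0, 0, 0, 0, 0, 0, 0, 0],
)

```text
clock: 16.85
position: [0.5413, 0.1832, 0.2295]
eef_rot: [[-0.044, 0.758, 0.651], [0.999, 0.043, 0.017], [-0.015, 0.651, -0.759]]
ft_force: [0.2, -0.7, 0.7]
finger_gap: -0.001
grasp_force: 0.0
```

```bash
cat >d.py <<'E'
from h import *
import sys
def delta(t):
    s=bot.get_state();R=np.array(s['eef_rot']);print('units',(R.T@(np.array(t)-s['position'])/.03).round(2))
E
python3 - <<'E'
from d import *
s=bot.get_state();print(s['position'],s['eef_rot'].round(3),s['qpos'].round(2))
n=np.array(s['eef_rot'])[:,2];K=np.array([.608,.192,.141]);F=np.array([.5472,.1888,.07])
delta(K-.045*n)
# knee arc: rotate K about F in the stay plane
x=np.array([np.cos(np.radians(3.35)),np.sin(np.radians(3.35)),0]);a0=np.arctan2(71,61)
for t in(0,7,20,35,50,56):
    a=a0-t/94; k=F+.094*(np.cos(a)*x+np.sin(a)*np.array([0,0,1])); print(t,k.round(4)); delta(k-.013*n)
E
```

```text
[0.54127929 0.18323586 0.22947607] [[-0.044  0.758  0.651]
 [ 0.999  0.043  0.017]
 [-0.015  0.651 -0.759]] [-0.64  0.25 -0.02  2.34  1.69  0.4  -2.18]
units [ 0.24 -0.22  2.19]
0 [0.6084 0.1924 0.1413]
units [ 0.25 -0.2   3.26]
7 [0.6135 0.1927 0.1365]
units [ 0.26 -0.18  3.49]
20 [0.622  0.1932 0.1268]
units [ 0.26 -0.17  3.92]
35 [0.6301 0.1937 0.1141]
units [ 0.27 -0.24  4.42]
50 [0.636  0.194  0.1004]
units [ 0.28 -0.39  4.89]
56 [0.6378 0.1941 0.0946]
units [ 0.29 -0.47  5.08]
```

Call:
servo_tool(
  plan=[0, 0.1, 0, 0, 0.8, 0, 0, 0, 0.1, 0, 0.2, 0.8, 0, 0, 0, 0, 0, 0.4, 0.5, 0, 0, 0, 0, 0, 0, 0, 0, 0, 0, 0, 0, 0, 0, 0, 0],
)

```text
clock: 17.35
position: [0.5515, 0.1863, 0.2161]
eef_rot: [[-0.039, 0.833, 0.552], [0.999, 0.042, 0.008], [-0.017, 0.552, -0.834]]
ft_force: [-1.0, 0.5, 0.2]
finger_gap: 0.001
grasp_force: 0.0
```

```bash
cat >>d.py <<'E'
def st():
    s=bot.get_state();print(s['clock'],s['position'].round(4),s['eef_rot'].round(3),s['qpos'].round(2),s['ft_force'].round(1));return s
E
python3 - <<'E'
from d import *
s=st();n=np.array(s['eef_rot'])[:,2];K=np.array([.608,.192,.141])
delta(K-.045*n)
E
```

```text
17.35 [0.5515 0.1863 0.2161] [[-0.039  0.833  0.552]
 [ 0.999  0.042  0.008]
 [-0.017  0.552 -0.834]] [-0.61  0.28  0.02  2.23  1.17  0.33 -1.63] [-1.   0.5  0.2]
units [0.16 0.19 1.63]
```

Call:
servo_tool(
  plan=[0, 0.1, 0, 0.5, 0, 0, 0, 0, 0.1, 0, 0.5, 0, 0, 0, 0, 0, 0, 0.5, 0, 0, 0, 0, 0, 0, 0, 0, 0, 0, 0, 0, 0, 0, 0, 0, 0],
)

```text
clock: 17.85
position: [0.5753, 0.1929, 0.1786]
eef_rot: [[-0.04, 0.833, 0.552], [0.999, 0.043, 0.008], [-0.017, 0.551, -0.834]]
ft_force: [-0.8, -0.3, -0.7]
finger_gap: -0.0
grasp_force: 0.0
```

```bash
python3 - <<'E'
from d import *
s=st();R=np.array(s['eef_rot']);n=R[:,2];F=np.array([.5472,.1888,.07])
x=np.array([np.cos(np.radians(3.35)),np.sin(np.radians(3.35)),0]);a0=np.arctan2(71,61)
for t in(0,7,15,25,35,42,50):
    a=a0-t/94; k=F+.094*(np.cos(a)*x+np.sin(a)*np.array([0,0,1])); print(t,k.round(4)); delta(k-.013*n-.005*R[:,1])
E
```

```text
17.85 [0.5753 0.1929 0.1786] [[-0.04   0.833  0.552]
 [ 0.999  0.043  0.008]
 [-0.017  0.551 -0.834]] [-0.64  0.38  0.09  2.22  1.44  0.27 -1.89] [-0.8 -0.3 -0.7]
0 [0.6084 0.1924 0.1413]
units [-0.04  0.06  1.21]
7 [0.6135 0.1927 0.1365]
units [-0.04  0.12  1.44]
15 [0.6189 0.193  0.1307]
units [-0.03  0.16  1.7 ]
25 [0.6249 0.1933 0.1227]
units [-0.02  0.18  2.03]
35 [0.6301 0.1937 0.1141]
units [-0.01  0.17  2.37]
42 [0.6331 0.1938 0.1078]
units [-0.01  0.14  2.6 ]
50 [0.636  0.194  0.1004]
units [-0.    0.08  2.86]
```

Call:
servo_tool(
  plan=[0, 0, 0.04, 0.5, 0, 0, 0, 0, 0, 0.04, 0.5, 0, 0, 0, 0, 0, 0, 0.2, 0, 0, 0, 0, 0, 0.02, 0.1, 0, 0, 0, 0, 0, 0, 0, 0, 0, 0],
)

```text
clock: 18.35
position: [0.6001, 0.1936, 0.1485]
eef_rot: [[-0.04, 0.832, 0.553], [0.999, 0.042, 0.008], [-0.016, 0.553, -0.833]]
ft_force: [0.1, -0.6, 0.4]
finger_gap: -0.004
grasp_force: 0.0
```

Call:
servo_tool(
  plan=[0, 0, 0.02, 0.2, 0, 0, 0, 0, 0, 0.03, 0.2, 0, 0, 0, 0, 0, 0.02, 0.2, 0, 0, 0, 0, 0, 0, 0, 0, 0, 0],
)

```text
clock: 18.75
position: [0.6124, 0.1939, 0.135]
eef_rot: [[-0.04, 0.832, 0.554], [0.999, 0.042, 0.008], [-0.016, 0.554, -0.833]]
ft_force: [0.7, 0.1, -0.8]
finger_gap: 0.003
grasp_force: 0.1
```

```bash
python3 - <<'E'
from d import *
c=cam('wrist');st()
w=snap('wrist','w3.png');s=snap('scene','s3.png')
s2=cv2.imread('pics/s2.png')
d=cv2.absdiff(cv2.cvtColor(s,cv2.COLOR_RGB2GRAY),cv2.cvtColor(s2,cv2.COLOR_BGR2GRAY))
# handle posts/lid region diff
H=lambda th:[ (np.array([.6942,.0763,.1])+np.array([np.cos(np.radians(3.35)),np.sin(np.radians(3.35)),0])*(-.228*np.cos(th)+.0105*np.sin(th))+np.array([0,0,.228*np.sin(th)+.0105*np.cos(th)])) ]
for q in(0,.05,.1,.17,.35):print(q,proj('scene',H(1.396-q)[0]).round(1))
print('lid diff',(d[240:330,240:330]>40).sum())
a=cv2.resize(np.hstack([s2[220:400,230:430],s[220:400,230:430,::-1]]),None,fx=2,fy=2)
b=cv2.resize(w[:, :, ::-1],(320,240))
cv2.imwrite('pics/m3.png',cv2.vconcat([a,cv2.copyMakeBorder(cv2.resize(b,(266,200)),0,0,0,a.shape[1]-266,cv2.BORDER_CONSTANT)]))
E
```

```text
18.75 [0.6124 0.1939 0.135 ] [[-0.04   0.832  0.554]
 [ 0.999  0.042  0.008]
 [-0.016  0.554 -0.833]] [-0.55  0.49  0.03  2.19  1.78  0.27 -2.21] [ 0.7  0.1 -0.8]
0 [299.3 275.3]
0.05 [304.6 273.3]
0.1 [309.8 271.5]
0.17 [317.  269.6]
0.35 [333.9 266.9]
lid diff 1291
```

View pics/m3.png

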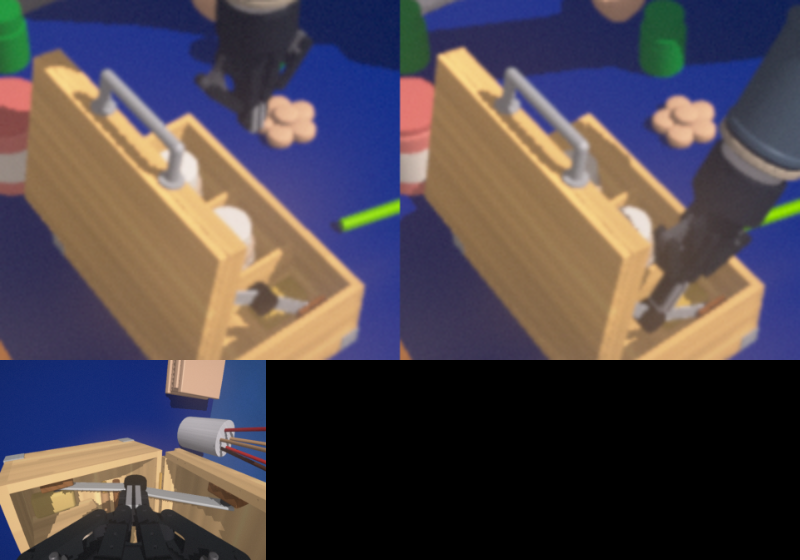

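Fingertips sit on the boss, the strips are just past straight, and the lid has barely moved. Press on.

Call:
servo_tool(
  plan=[0, 0, 0.02, 0.2, 0, 0, 0, 0, 0, 0, 0.2, 0, 0, 0, 0, 0, 0, 0.2, 0, 0, 0, 0, 0, -0.02, 0.2, 0, 0, 0, 0, 0, 0, 0, 0, 0, 0],
)

```text
clock: 19.35
position: [0.6236, 0.1941, 0.1128]
eef_rot: [[-0.041, 0.834, 0.55], [0.999, 0.043, 0.009], [-0.017, 0.55, -0.835]]
ft_force: [-3.1, 1.1, -1.2]
finger_gap: -0.002
grasp_force: 1.2
```

```bash
cat >>d.py <<'E'
from scipy.ndimage import binary_opening
def handle(f):
    im=snap('scene',f); hsv=cv2.cvtColor(im,cv2.COLOR_RGB2HSV)
    m=((hsv[...,1]<45)&(hsv[...,2]>90)&(hsv[...,2]<215)).astype(np.uint8)
    m[:225]=0;m[340:]=0;m[:,:255]=0;m[:,400:]=0
    n,l,s,c=cv2.connectedComponentsWithStats(m)
    for i in range(1,n):
        if s[i,4]>60:print('blob',s[i],c[i].round(1))
E
python3 - <<'E'
from d import *
st();handle('s4.png')
# baseline
im=cv2.imread('pics/s2.png');hsv=cv2.cvtColor(im,cv2.COLOR_BGR2HSV)
m=((hsv[...,1]<45)&(hsv[...,2]>90)&(hsv[...,2]<215)).astype(np.uint8);m[:225]=0;m[340:]=0;m[:,:255]=0;m[:,400:]=0
n,l,s,c=cv2.connectedComponentsWithStats(m)
print([(s[i],c[i].round(1)) for i in range(1,n) if s[i,4]>60])
E
```

```text
19.35 [0.6236 0.1941 0.1128] [[-0.041  0.834  0.55 ]
 [ 0.999  0.043  0.009]
 [-0.017  0.55  -0.835]] [-0.5   0.54 -0.03  2.18  1.88  0.3  -2.3 ] [-3.1  1.1 -1.2]
blob [300 248  51  58 602] [327.  273.2]
blob [384 290  16  30 135] [390.8 308.9]
[(array([276, 255,  47,  59, 605], dtype=int32), array([300.7, 282. ])), (array([355, 271,   8,  15,  84], dtype=int32), array([358.7, 278.4]))]
```

The handle blob has shifted 26 px, so the stay is broken and the lid is at about 0.26 rad. Retract and untilt.

Call:
servo_tool(
  plan=[0, 0, 0, -0.5, 0, 0, 0, 0, 0, 0, -1, 0, 0, 0, 0, 0, 0, -1, 0, 0, 0, 0, 0, 0, -1, 0, 0, 0, 0, 0, 0, -1, 0, 0, 0, 0, 0, 0, -1, 1, 0, 0, 0, 0, 0, -1, 1, 0, 0, 0, 0, 0, -1, 1, 0, 0],
)

```text
clock: 20.2
position: [0.5158, 0.1895, 0.2897]
eef_rot: [[-0.032, 0.913, 0.407], [0.999, 0.039, -0.008], [-0.023, 0.407, -0.913]]
ft_force: [0.8, -2.1, -0.9]
finger_gap: -0.003
grasp_force: 0.0
```

Call:
servo_tool(
  plan=[40, -0.5, 0, -0.8, 1, 0, 0, 40, -1, 0, -0.5, 0.5, 0, 0, 40, -1, 0, 0, 0, 0, 0, 40, -1, 0, 0, 0, 0, 0, 40, -0.5, 0, 0, 0, 0, 0, 40, 0, 0, 0, 0, 0, 0, 40, 0, 0, 0, 0, 0, 0],
)

```text
clock: 20.9
position: [0.5063, 0.07, 0.3283]
eef_rot: [[-0.03, 0.949, 0.315], [0.999, 0.036, -0.013], [-0.024, 0.314, -0.949]]
ft_force: [-0.2, 0.3, -0.5]
finger_gap: 0.464
grasp_force: 0.0
```

```bash
cat >>d.py <<'E'
yw=np.radians(3.35); cx=np.array([np.cos(yw),np.sin(yw),0]); Hg=np.array([.6942,.0763,.1]); Z=np.array([0,0,1])
def bar(q):
    th=1.396-q; return Hg+cx*(-.228*np.cos(th)+.0105*np.sin(th))+Z*(.228*np.sin(th)+.0105*np.cos(th))
E
python3 - <<'E'
from d import *
s=st();handle('s5.png');snap('top','t5.png')
for q in(.2,.26,.32):print(q,bar(q).round(4),proj('scene',bar(q)).round(1),proj('top',bar(q)).round(1))
t=bar(.26);n=np.array(s['eef_rot'])[:,2];delta(t+.014*n);delta(t-.06*n)
im=cv2.imread('pics/t5.png')[110:260,140:340];cv2.imwrite('pics/t5c.png',cv2.resize(im,None,fx=4,fy=4,interpolation=cv2.INTER_CUBIC))
E
```

```text
20.9 [0.5063 0.07   0.3283] [[-0.03   0.949  0.315]
 [ 0.999  0.036 -0.013]
 [-0.024  0.314 -0.949]] [-0.19  0.09 -0.13  1.96  0.17  0.8  -0.38] [-0.2  0.3 -0.5]
blob [362 228  12  16  65] [368.2 236. ]
blob [300 248  51  58 579] [327.7 273.9]
0.2 [0.6206 0.072  0.316 ] [319.9 268.9] [234.1 189.3]
0.26 [0.6078 0.0712 0.3112] [325.7 267.8] [234.7 196. ]
0.32 [0.5953 0.0705 0.3056] [331.2 267.1] [235.5 202.6]
units [-0.08  3.03  2.07]
units [-0.08  3.03 -0.4 ]
```

View pics/t5c.png

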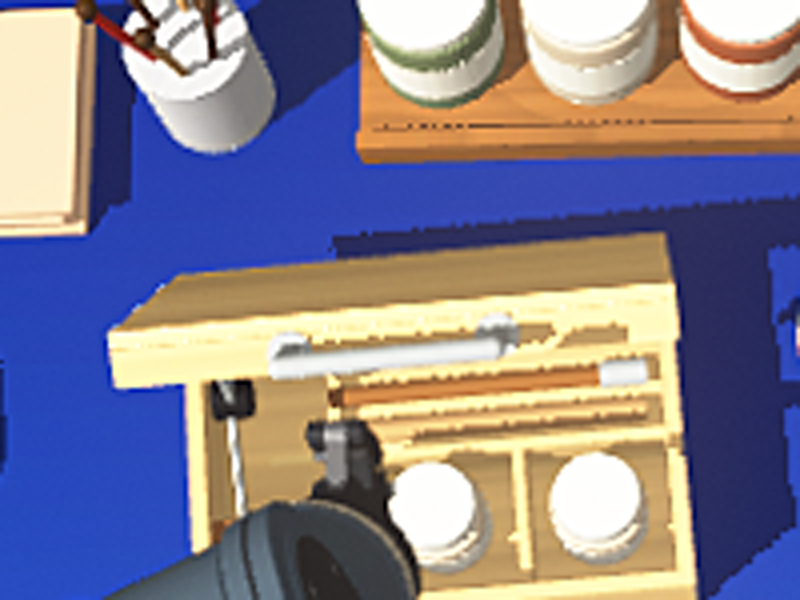

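Top crop shows the handle bar centred at (388,358), lid leaning forward, both jars upright and the knee folded.

Call:
servo_tool(
  plan=[40, 0, 0.4, -0.4, 0, 0, 0, 40, 0, 0.8, 0, 0, 0, 0, 40, 0, 0.8, 0, 0, 0, 0, 40, 0, 0.7, 0, 0, 0, 0, 40, 0, 0.2, 0, 0, 0, 0, 40, 0, 0, 0, 0, 0, 0, 40, 0, 0, 0, 0, 0, 0],
)

```text
clock: 21.7
position: [0.5843, 0.0735, 0.3662]
eef_rot: [[-0.031, 0.949, 0.313], [0.999, 0.037, -0.013], [-0.024, 0.313, -0.95]]
ft_force: [-0.4, -0.5, -0.2]
finger_gap: 0.467
grasp_force: 0.0
```

```bash
python3 - <<'E'
from d import *
s=st();t=bar(.28);n=np.array(s['eef_rot'])[:,2];delta(t+.014*n)
c=cam('wrist');snap('wrist','w5.png')
for q in(.22,.28,.34):print(proj('wrist',bar(q),c).round(0))
im=cv2.imread('pics/w5.png');hsv=cv2.cvtColor(im,cv2.COLOR_BGR2HSV)
v=im[:,:,:].astype(int)
for row in(200,160,120,80):
    r=hsv[row];k=np.where((r[:,1]<50)&(r[:,2]>90))[0];print(row,np.split(k,np.where(np.diff(k)>2)[0]+1)[:8] if len(k)<80 else (len(k),k.min(),k.max()))
E
```

```text
21.7 [0.5843 0.0735 0.3662] [[-0.031  0.949  0.313]
 [ 0.999  0.037 -0.013]
 [-0.024  0.313 -0.95 ]] [-0.17  0.19 -0.11  1.73  0.15  0.92 -0.32] [-0.4 -0.5 -0.2]
units [-0.06  0.02  2.47]
[345. 270.]
[322. 270.]
[300. 269.]
200 (136, np.int64(166), np.int64(504))
160 (128, np.int64(212), np.int64(500))
120 [array([153]), array([364])]
80 (81, np.int64(194), np.int64(475))
```

View pics/w5.png

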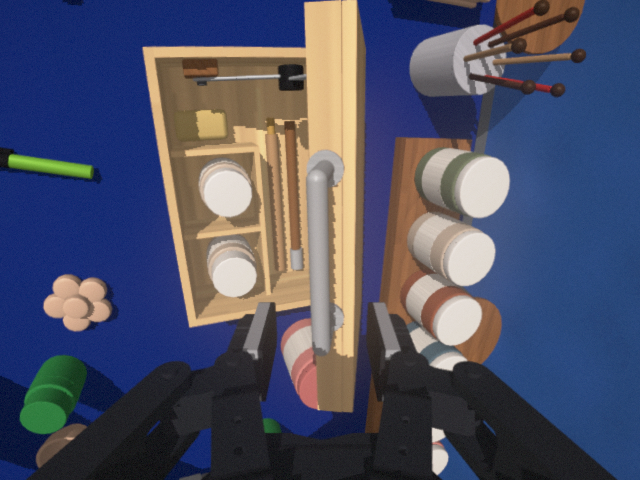

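The bar runs from (318,175) to (320,350), centred at about (319,268), squarely between the fingers. Descend and grip lightly.

Call:
servo_tool(
  plan=[40, 0, 0, 0.6, 0, 0, 0, 40, 0, 0, 0.8, 0, 0, 0, 40, 0, 0, 0.6, 0, 0, 0, 40, 0, 0, 0.4, 0, 0, 0, 40, 0, 0, 0, 0, 0, 0, 40, 0, 0, 0, 0, 0, 0],
  grip_force=25,
)

```text
clock: 22.35
position: [0.6078, 0.0722, 0.299]
eef_rot: [[-0.03, 0.949, 0.315], [0.999, 0.036, -0.013], [-0.024, 0.314, -0.949]]
ft_force: [-0.7, -0.5, 0.2]
finger_gap: 0.47
grasp_force: 0.0
```

Call:
servo_tool(
  plan=[5, 0, 0, 0, 0, 0, 0, 5, 0, 0, 0, 0, 0, 0, 5, 0, 0, 0, 0, 0, 0, 5, 0, 0, 0, 0, 0, 0, 5, 0, 0, 0, 0, 0, 0],
)

```text
clock: 22.85
position: [0.6077, 0.0721, 0.2994]
eef_rot: [[-0.03, 0.948, 0.315], [0.999, 0.036, -0.013], [-0.024, 0.315, -0.949]]
ft_force: [-5.4, -0.5, 5.8]
finger_gap: 0.135
grasp_force: 24.5
```

```bash
cat >>d.py <<'E'
def arc(qs,d=.014,tilt=None,off=0):
    s=st();print('gap',s['finger_gap'],'grip',s['grasp_force']);R=np.array(s['eef_rot']);p=s['position']+R[:,2]*-d  # bar now
    v=p-Hg; a=v@cx; th=np.arctan2(v[2],-a); r=np.hypot(a,v[2]); off=np.arctan2(.0105,.228)
    print('r',r,'q from grip',1.396-(th-off)); q0=1.396-(th-off)
    prev=s['position']
    for q in qs: print(round(q,3),'to bar from now:',end=' ');delta(bar(q)+(p*0)+R[:,2]*d)
E
python3 - <<'E'
from d import *
arc([.35,.5,.65,.8,.95,1.1,1.25,1.396])
E
```

```text
22.85 [0.6077 0.0721 0.2994] [[-0.03   0.948  0.315]
 [ 0.999  0.036 -0.013]
 [-0.024  0.315 -0.949]] [-0.17  0.27 -0.1   1.81  0.18  0.76 -0.34] [-5.4 -0.5  5.8]
gap 0.13478335605351127 grip 24.45862054824829
r 0.23132705094508915 q from grip 0.2753815325561888
0.35 to bar from now: units [-0.05 -0.55  0.17]
0.5 to bar from now: units [-0.06 -1.66  0.44]
0.65 to bar from now: units [-0.07 -2.72  0.86]
0.8 to bar from now: units [-0.07 -3.7   1.44]
0.95 to bar from now: units [-0.06 -4.59  2.16]
1.1 to bar from now: units [-0.05 -5.35  3.01]
1.25 to bar from now: units [-0.03 -5.98  3.96]
1.396 to bar from now: units [-0.01 -6.45  4.96]
```

Call:
servo_tool(
  plan=[5, 0, -0.25, 0.03, 0, 0, 0, 5, 0, -0.3, 0.04, 0, 0, 0, 5, 0, -0.37, 0.08, 0, 0, 0, 5, 0, -0.37, 0.09, 0, 0, 0, 5, 0, -0.37, 0.1, 0, 0, 0, 5, 0, 0, 0, 0, 0, 0],
)

```text
clock: 23.45
position: [0.5627, 0.0695, 0.2731]
eef_rot: [[-0.03, 0.949, 0.314], [0.999, 0.036, -0.014], [-0.025, 0.313, -0.949]]
ft_force: [-1.7, -1.2, -2.8]
finger_gap: 0.127
grasp_force: 25.0
```

```bash
python3 - <<'E'
from d import *
arc([.5,.65,.8,.95,1.1]);handle('s6.png')
E
```

```text
23.45 [0.5627 0.0695 0.2731] [[-0.03   0.949  0.314]
 [ 0.999  0.036 -0.014]
 [-0.025  0.313 -0.949]] [-0.19  0.23 -0.1   1.95  0.2   0.67 -0.39] [-1.7 -1.2 -2.8]
gap 0.12710287114959343 grip 25.006232857704163
r 0.2307109263597546 q from grip 0.5016717119081164
0.5 to bar from now: units [-0.04  0.04  0.08]
0.65 to bar from now: units [-0.05 -1.02  0.5 ]
0.8 to bar from now: units [-0.05 -2.    1.09]
0.95 to bar from now: units [-0.04 -2.88  1.81]
1.1 to bar from now: units [-0.03 -3.65  2.65]
blob [316 248  25  24 188] [327.5 258.7]
blob [342 260  26  45 385] [356.1 281.6]
```

Call:
servo_tool(
  plan=[5, 0, -0.34, 0.1, 0.3, 0, 0, 5, 0, -0.34, 0.13, 0.3, 0, 0, 5, 0, -0.35, 0.14, 0.3, 0, 0, 5, 0, -0.35, 0.15, 0.3, 0, 0, 5, 0, -0.35, 0.15, 0.3, 0, 0, 5, 0, -0.35, 0.17, 0.3, 0, 0, 5, 0, 0, 0, 0, 0, 0],
)

```text
clock: 24.2
position: [0.5141, 0.0674, 0.2315]
eef_rot: [[-0.03, 0.98, 0.198], [0.999, 0.034, -0.017], [-0.023, 0.197, -0.98]]
ft_force: [26.5, -3.6, -25.9]
finger_gap: 0.123
grasp_force: 24.1
```

```bash
python3 - <<'E'
from d import *
arc([.65,.8,.95,1.1,1.25])
E
```

```text
24.2 [0.5141 0.0674 0.2315] [[-0.03   0.98   0.198]
 [ 0.999  0.034 -0.017]
 [-0.023  0.197 -0.98 ]] [-0.18  0.25 -0.12  2.01  0.16  0.7  -0.37] [ 26.5  -3.6 -25.9]
gap 0.1228409442244354 grip 24.144927710294724
r 0.23367913642302457 q from grip 0.7714195047104705
0.65 to bar from now: units [-0.06  0.86 -0.41]
0.8 to bar from now: units [-0.06 -0.05  0.28]
0.95 to bar from now: units [-0.06 -0.83  1.11]
1.1 to bar from now: units [-0.05 -1.49  2.04]
1.25 to bar from now: units [-0.03 -2.    3.06]
```

Call:
servo_tool(
  plan=[5, 0, 0.02, 0.15, 0, 0, 0, 5, 0, -0.1, 0.15, 0.3, 0, 0, 5, 0, -0.2, 0.2, 0.3, 0, 0, 5, 0, -0.2, 0.2, 0.3, 0, 0, 5, 0, 0, 0, 0, 0, 0],
)

```text
clock: 24.7
position: [0.4986, 0.0665, 0.208]
eef_rot: [[-0.03, 0.991, 0.127], [0.999, 0.033, -0.02], [-0.025, 0.127, -0.992]]
ft_force: [-2.1, -2.1, -3.1]
finger_gap: 0.123
grasp_force: 26.8
```

```bash
python3 - <<'E'
from d import *
arc([.95,1.1,1.25,1.396])
E
```

```text
24.7 [0.4986 0.0665 0.208 ] [[-0.03   0.991  0.127]
 [ 0.999  0.033 -0.02 ]
 [-0.025  0.127 -0.992]] [-0.17  0.29 -0.13  2.02  0.14  0.72 -0.35] [-2.1 -2.1 -3.1]
gap 0.12337736913593125 grip 26.82655692100525
r 0.23216499590441766 q from grip 0.8893358833540675
0.95 to bar from now: units [-0.06 -0.18  0.45]
1.1 to bar from now: units [-0.05 -0.77  1.43]
1.25 to bar from now: units [-0.03 -1.2   2.48]
1.396 to bar from now: units [-0.01 -1.47  3.56]
```

Call:
servo_tool(
  plan=[5, 0, -0.24, 0.32, 0, 0, 0, 5, 0, -0.22, 0.35, 0, 0, 0, 5, 0, -0.2, 0.36, 0, 0, 0, 5, 0, -0.18, 0.37, 0, 0, 0, 5, 0, 0, 0, 0, 0, 0],
)

```text
clock: 25.2
position: [0.4784, 0.0652, 0.163]
eef_rot: [[-0.031, 0.991, 0.127], [0.999, 0.034, -0.02], [-0.024, 0.127, -0.992]]
ft_force: [-5.7, 0.4, -3.2]
finger_gap: 0.127
grasp_force: 27.4
```

```bash
python3 - <<'E'
from d import *
arc([1.1,1.25,1.396])
E
```

```text
25.2 [0.4784 0.0652 0.163 ] [[-0.031  0.991  0.127]
 [ 0.999  0.034 -0.02 ]
 [-0.024  0.127 -0.992]] [-0.19  0.33 -0.11  2.13  0.17  0.58 -0.4 ] [-5.7  0.4 -3.2]
gap 0.1273850730926944 grip 27.43533343076706
r 0.23103148135425125 q from grip 1.1026957359263936
1.1 to bar from now: units [-0.06  0.09  0.03]
1.25 to bar from now: units [-0.04 -0.34  1.08]
1.396 to bar from now: units [-0.02 -0.61  2.15]
```

Call:
servo_tool(
  plan=[5, 0, -0.16, 0.35, 0, 0, 0, 5, 0, -0.15, 0.35, 0, 0, 0, 5, 0, -0.13, 0.35, 0, 0, 0, 5, 0, -0.09, 0.3, 0, 0, 0, 5, 0, -0.07, 0.25, 0, 0, 0, 5, 0, 0, 0, 0, 0, 0],
)

```text
clock: 25.8
position: [0.4678, 0.0645, 0.1138]
eef_rot: [[-0.032, 0.991, 0.129], [0.999, 0.034, -0.019], [-0.024, 0.128, -0.991]]
ft_force: [-5.2, 2.8, -3.5]
finger_gap: 0.127
grasp_force: 27.9
```

```bash
python3 - <<'E'
from d import *
arc([1.25,1.396])
E
```

```text
25.8 [0.4678 0.0645 0.1138] [[-0.032  0.991  0.129]
 [ 0.999  0.034 -0.019]
 [-0.024  0.128 -0.991]] [-0.22  0.39 -0.08  2.21  0.21  0.43 -0.45] [-5.2  2.8 -3.5]
gap 0.12728605315356586 grip 27.922461926937103
r 0.23016286563529215 q from grip 1.3215384726984567
1.25 to bar from now: units [-0.07  0.22 -0.5 ]
1.396 to bar from now: units [-0.05 -0.06  0.57]
```

Call:
servo_tool(
  plan=[5, 0, -0.05, 0.2, 0, 0, 0, 5, 0, -0.03, 0.15, 0, 0, 0, 5, 0, -0.02, 0.1, 0, 0, 0, 5, 0, 0, 0.05, 0, 0, 0, 5, 0, 0, 0, 0, 0, 0, 5, 0, 0, 0, 0, 0, 0],
)

```text
clock: 26.4
position: [0.4667, 0.0644, 0.099]
eef_rot: [[-0.032, 0.991, 0.129], [0.999, 0.035, -0.019], [-0.023, 0.128, -0.991]]
ft_force: [-6.6, 4.4, -3.4]
finger_gap: 0.125
grasp_force: 28.1
```

Call:
servo_tool(
  plan=[5, 0, 0, 0.05, 0, 0, 0, 5, 0, 0, 0, 0, 0, 0],
)

```text
clock: 26.6
position: [0.4667, 0.0644, 0.0981]
eef_rot: [[-0.032, 0.991, 0.129], [0.999, 0.035, -0.019], [-0.023, 0.128, -0.991]]
ft_force: [-10.0, 5.0, 8.1]
finger_gap: 0.121
grasp_force: 29.4
```

Call:
servo_tool(
  plan=[5, 0, 0, 0.03, 0, 0, 0, 5, 0, 0, 0, 0, 0, 0],
)

```text
clock: 26.8
position: [0.4667, 0.0644, 0.0978]
eef_rot: [[-0.032, 0.991, 0.13], [0.999, 0.035, -0.019], [-0.023, 0.129, -0.991]]
ft_force: [-15.7, 4.3, 21.1]
finger_gap: 0.127
grasp_force: 30.8
```

Stiff contact: the lid is shut. Relax, open modestly and back out.

Call:
servo_tool(
  plan=[5, 0, 0, -0.05, 0, 0, 0, 28, 0, 0, 0, 0, 0, 0, 28, 0, 0, 0, 0, 0, 0, 28, 0, 0, 0, 0, 0, 0, 28, 0, 0, 0, 0, 0, 0],
)

```text
clock: 27.3
position: [0.4685, 0.063, 0.0985]
eef_rot: [[-0.03, 0.991, 0.132], [0.999, 0.033, -0.02], [-0.024, 0.131, -0.991]]
ft_force: [-0.3, 0.3, 0.4]
finger_gap: 0.327
grasp_force: 0.0
```

Call:
servo_tool(
  plan=[28, 0, 0, -0.3, 0, 0, 0, 28, 0, 0, -0.5, 0, 0, 0, 28, 0, 0, -1, 0, 0, 0, 28, 0, 0, -1, 0, 0, 0, 28, 0, 0, -1, 0, 0, 0, 28, 0, 0, -1, 0, 0, 0, 28, 0, 0, 0, 0, 0, 0, 28, 0, 0, 0, 0, 0, 0],
)

```text
clock: 28.1
position: [0.4492, 0.0659, 0.2419]
eef_rot: [[-0.03, 0.991, 0.133], [0.999, 0.033, -0.019], [-0.024, 0.132, -0.991]]
ft_force: [-1.2, -0.1, 0.2]
finger_gap: 0.326
grasp_force: 0.0
```

```bash
python3 - <<'E'
from d import *
s=st()
im=snap('scene','s9.png');hsv=cv2.cvtColor(im,cv2.COLOR_RGB2HSV)
# shut lid: gray handle + lid front-left top corner should match z=.13
print('bar shut scene px',proj('scene',bar(1.396)).round(1),'if 0.1 open',proj('scene',bar(1.296)).round(1))
m=((hsv[...,1]<60)&(hsv[...,2]>80)&(hsv[...,2]<225)).astype(np.uint8)
u,v=proj('scene',bar(1.396)).astype(int)
k=np.zeros_like(m);k[v-45:v+45,u-50:u+50]=m[v-45:v+45,u-50:u+50]
n,l,st_,c=cv2.connectedComponentsWithStats(k)
print([(st_[i],c[i].round(1)) for i in range(1,n) if st_[i,4]>40])
# corners of the shut lid top, wood mask contour
P=lambda a,b,z:Hg*[1,1,0]+cx*a+np.array([-cx[1],cx[0],0])*b+Z*z
for a,b in((-.19,.15),(-.19,-.15),(0,.15),(0,-.15)):print('lid corner px',proj('scene',P(a,b,.13)).round(1))
w=((hsv[...,0]>12)&(hsv[...,0]<28)&(hsv[...,1]>70)&(hsv[...,2]>60)).astype(np.uint8);w[:250]=0;w[:,:225]=0;w[:,430:]=0;w=cv2.morphologyEx(w,cv2.MORPH_OPEN,np.ones((5,5)))
cs,_=cv2.findContours(w,0,2);q=max(cs,key=cv2.contourArea);print(cv2.boundingRect(q),cv2.approxPolyDP(q,5,True).reshape(-1,2).tolist())
E
```

```text
28.1 [0.4492 0.0659 0.2419] [[-0.03   0.991  0.133]
 [ 0.999  0.033 -0.019]
 [-0.024  0.132 -0.991]] [-0.18  0.17 -0.14  2.07  0.12  0.78 -0.36] [-1.2 -0.1  0.2]
bar shut scene px [378.7 305.9] if 0.1 open [378.6 299.4]
[(array([340, 269,  59,  62, 468], dtype=int32), array([375.7, 304.7]))]
lid corner px [412.9 354.3]
lid corner px [324.  267.2]
lid corner px [335.5 404. ]
lid corner px [251.6 304.2]
(254, 271, 158, 158) [[320, 271], [254, 304], [257, 335], [323, 420], [350, 427], [399, 394], [411, 353]]
```

```bash
python3 -c "
from bench import finish_job
print(finish_job())"
```

```text
the job is handed in; nothing more can be done
None
```

The job is handed in at 28 s of the 72 s allowed: both white-capped jars stand in their pockets, one to a pocket; the stay was broken at the knee; the lid was lowered by its handle until firmly shut; and the other things on the table were not touched.

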